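# Load the sample shaker and latch its sprung stage

## Robot

A 6-joint arm with a two-finger parallel gripper is mounted at the origin on the work surface. World frame = base frame: x ahead of the robot, y to its left, z up, the work surface at z = 0. Lengths are in m, angles in rad, forces in N, time in s.
With the tool pointing down it reaches from about 0.325 to 0.775 m from the base axis. Payload 5.5 kg.
Tool frame: the origin (TCP) lies between the finger pads; the fingertips stand 17 mm ahead of it and the grasp point (between the pads) lies 2 mm behind it (finger_overhang is the distance from the TCP to the fingertips, in m); z points along the fingers, y is the line along which they close (so a half turn about z gives the same grasp; the last joint's range is limited). The gripper opens to 88 mm and grips with 3 to 60 N. Pads are 20 mm wide; open, the fingers measure 115 mm over their backs; the gripper's body (75 mm by 178 mm) begins 61 mm behind the grasp point.
Start: joints at [1.147, 0.091, 1.231, -0, 1.82, -0.057], TCP at [0.215, 0.56, 0.24] pointing down, gripper open.
Joint ranges: [-2.87, 2.87], [-0.86, 2.18], [0.17, 2.46], [-1.51, 4.65], [0.06, 2.69], [-2.65, 2.65]. Speed limits (rad/s): [2.57, 2.57, 3.01, 3.14, 3.14, 3.14].

## Interface

Orientations are given as a 3x3 rotation matrix whose columns are the frame's x, y, z axes.
In Python, from rig import * gives the robot as it stands. The module is installed in compiled form; this text tells all that it offers.
- The arm moves only by the tool play_rows, never from a script. Its arguments are lists of equal length, an entry for each row: "linear": the shift along the world's x, y, z as a fraction of full scale, a list of three; "rotation": the turn, a rotation vector about the world's x, y, z as a fraction of full scale, a list of three; "fingers": the opening, from 0 (shut) to 1 (fully open). A call has 1 to 8 rows; each row is the pose to reach, as a shift and turn from the pose commanded when the call began; what a row does not reach only later rows make up. Full scale, the value 1, is 0.2 m for a shift and 1.5 rad for a turn. A row lasts 1/12 s, in which the tool goes at most 41.7 mm and 7.16 degrees, less where a joint would pass 70% of its speed; a pose out of reach is approached as far as the arm can. A call with a number of a shift or a turn outside -1 to 1 is refused whole. A call with a gripper value outside its range is refused whole. The fingers move at their own pace and stop on an object; "force" is the grip in N (left out, the last holds). Time passes only in rows, so rows that repeat a pose let the fingers close. It gives the time, the measured TCP pose, the force, the opening and the grip force at its end, in the units of the state.
- get_obs(): the state, without advancing time (a new reading comes with each control period).
- read_camera(name): name is "side" or "top"; returns a dict with "img" (480x640x3 uint8, red, green, blue), "mtx" (3x3 intrinsics, pixels), "xyz" and "orientation" of the camera in the world. Camera axes: x right, y down, z forward; pixel columns grow to the right and rows downward; lengths in m; the calibration is good to about 2 mm. A picture is of the moment at which its call begins. There is no depth.
- job_done(): hands the job in; it is judged then, once.
Trained networks look in the newest picture that a camera, given by its name, has taken for a name from the list of things; names that differ only in an ending like _2 or _b are one class to them, and where a whole thing is asked for, a point or a joint stands for the part that bears it (a point fixed in the world has none). Each returns a list of dicts, best first, with "conf" (0 to 1); they miss things now and then, are a little off and sometimes report something else, mostly with a low value. They report only what shows in the picture. A call takes as long as a camera call. They do not tell look-alikes from the thing itself.
- trace(label, camera): "pixels" (480x640 bool, what is visible of it) and "position" ([row, column] in pixels, amid what is visible of it).
The state is a dict: "time": time; "joint_positions": joint angles; "qd": joint speeds; "tau": joint torques, N m; "position": TCP position; "ee_rot": TCP orientation; "wrist_force": force on the tool from outside, world axes, zero at the start; "torque": the same for the moment, N m; "grip_width": finger opening in m; "grip_force": force on a finger pad.
Only numpy, scipy, OpenCV 4.12 (cv2) and the standard library are available. Lean on these libraries where they do the work, as an engineer would, in place of code of your own. Each camera call takes 0.05 s, during which the arm holds its last target. There are 200 camera calls.

## Task

Take the dust cover off the shaker's stage and lay it flat on the middle of the rubber mat; put every sample tube from the upright holder, standing cap up, into a corner cell of its own in the tube rack and set the rack in the middle of the stage, square with it. When all the tubes are in, press the rack down and hold it until the latch slides out and keeps the stage down, then press the start key. Leave the dishes and the beaker where they are.

Things in the scene. Friction and masses are not known exactly. Their poses are not given: they have to be found in the camera images.
- cover_mid (a point): Centre (half-way up, 26 mm above the underside) of the dust cover: a flat blue plate 140 x 140 x 8 mm, 250 g, with an upright round black knob in its middle, 24 mm across and 44 mm tall (its top 52 mm above the underside). It starts lying on the shaker's stage. z is up.
- mat_top (a point): Centre of the top of the parking mat, a square black rubber mat 150 x 150 mm, 3 mm thick, fixed flat on the bench.
- rack_mid (a point): Centre (66 mm above the underside) of the loose white tube rack, 124 x 124 mm, about 350 g: walls 50 mm high, floor 5 mm; in the middle a metal post as handle, 20 x 20 mm, sides along x and y, top 132 mm above the underside. Open cells for tubes at the four corners, 36 x 36 mm inside, centred at x, y = +-40 mm. Starts empty on the bench, upright (z up).
- holder_top (a point): Centre of the top face of the upright tube holder: a grey block 234 (x) x 56 (y) mm, 65 mm high, fixed on the bench, with a row of four square wells 36 x 36 mm, 60 mm deep, at x = -81, -27, +27, +81 mm along its x axis. Some wells are empty.
- stage_top (a point): Centre of the top of the shaker's stage: a square platform 180 x 180 mm, top 90 mm above the bench when up. x and y run along its sides; -x points to the start key, +x to the latch. The stage (the body is fixed to the bench) moves straight down on a spring. The shaker's white housing round it is 200 mm wide and 62 mm high.
- stage (a joint): How far the stage is pushed down, m: 0 up, 0.030 bottom stop; the latch can catch it from 0.025, and then holds it at about 0.024. The spring pushes with 8 N at the top and 20 N at the bottom (the stage itself weighs 3 N), so a rack alone does not sink far: it takes 8 to 14 N more to push it home.
- latch (a joint): Slide of the latch bolt, m: 0 drawn back against the side of the raised stage, 0.012 fully out over the edge of the lowered stage. It is sprung and damped: it slides out by itself within about a second once the stage is held pushed down to the bottom.
- latch_tip (a point): Tip of the latch bolt, a flat steel bar 36 mm wide and 8 mm thick in the middle of the shaker's far (+x) side, with a 12 mm post 28 mm high standing on it; pushing that post away from the stage frees the stage again. Extended, the bolt reaches 12 mm over the stage's edge (to 79 mm from its centre).
- start (a joint): Travel of the start key, m: 0 out, 0.006 fully pressed; it springs back. About 5 N presses it.
- start_top (a point): Centre of the top of the start key, a round grey push button 28 mm across on the low ledge on the shaker's -x side, 140 mm from the middle of the stage; it is pressed straight down.
- dishes_mid (a point): Centre of a stack of three glass dishes, 90 mm across and 43 mm high, on the bench: a bystander.
- beaker_center (a point): Centre of a glass beaker, 68 mm across and 90 mm high, on the bench: a bystander.
- tube0_mid (a point): Centre (58 mm above the foot) of a sample tube: a flat-footed tube 116 mm long, 28 mm across, with a 34 mm wide blue cap over the top 22 mm, about 70 g; z runs to the cap. It starts upright in a well of the holder, or is absent.
- tube1_mid (a point): Centre (58 mm above the foot) of a sample tube: a flat-footed tube 116 mm long, 28 mm across, with a 34 mm wide blue cap over the top 22 mm, about 70 g; z runs to the cap. It starts upright in a well of the holder, or is absent.
- tube2_mid (a point): Centre (58 mm above the foot) of a sample tube: a flat-footed tube 116 mm long, 28 mm across, with a 34 mm wide blue cap over the top 22 mm, about 70 g; z runs to the cap. It starts upright in a well of the holder, or is absent.
- tube3_mid (a point): Centre (58 mm above the foot) of a sample tube: a flat-footed tube 116 mm long, 28 mm across, with a 34 mm wide blue cap over the top 22 mm, about 70 g; z runs to the cap. It starts upright in a well of the holder, or is absent.
There are look-alikes about, which are no part of the job. Leave any pink look-alike of the part that bears cover_mid alone. What is shaped like the part that bears tube1_mid but pink is not meant.

How it is judged:
By the outcome, as a careful person would: the job done as asked, in the order asked, and still so for the second after the job is handed in, with the robot touching nothing.
Of tube0, tube1, tube2, tube3 only 2 to 4 are there at a start; the rules pass over those that are not, and their reading is None.
At some moment in a run one of cover, rack may be knocked a few centimetres aside while the robot is not near it.
It also fails if it takes over 210 s, if anything falls off the work surface, if the arm or the gripper's body presses on something with over 40 N, if the wrist force passes 120 N, or if a joint passes its speed limit or range.

## Working session

There is one attempt and no reset: what is moved stays moved. The work goes in short steps, Python scripts to look and compute and a tool call to move; the robot and the scene stay as the last step left them, time stands still between calls to the robot, and variables do not carry over. Pictures are saved under pics/ and viewed, at most 14 in all, crops included, and the job is handed in when it is done.

Besides the shell and the picture viewer there is one more tool, called after "Request:" as name(argument=value, ...) on one line, values as JSON. play_rows: Moves the arm, as the interface text tells. Shift numbers are shares of 0.2 m and turn numbers shares of 1.5 rad, none past 1 either way. Its arguments: {"type":"object","properties":{"linear":{"type":"array","items":{"type":"array","items":{"type":"number"}}},"rotation":{"type":"array","items":{"type":"array","items":{"type":"number"}}},"fingers":{"type":"array","items":{"type":"number"}},"force":{"type":"number"}},"required":["linear","rotation","fingers"]}

```bash
mkdir -p pics
cat > h.py <<'E'
from rig import *
import numpy as np, cv2
def cam(n):
    return read_camera(n)
def proj(c,p):
    R=np.array(c["orientation"]);q=R.T@(np.array(p,float)-np.array(c["xyz"]))
    u=np.array(c["mtx"])@(q/q[2]);return u[:2]
def ray(c,uv,z):
    R=np.array(c["orientation"]);d=R@np.linalg.inv(np.array(c["mtx"]))@np.array([uv[0],uv[1],1.]);o=np.array(c["xyz"],float)
    return o+d*(z-o[2])/d[2]
def save(c,n):
    cv2.imwrite("pics/"+n,c["img"][:,:,::-1])
E
python3 - <<'E'
from h import *
for n in ["top","side"]:
    c=cam(n);save(c,n+"0.png");print(n,np.round(c["xyz"],3),np.round(c["orientation"],3).tolist(),np.round(c["mtx"],1).tolist())
    for l in ["cover_mid","mat_top","rack_mid","holder_top","stage_top","latch_tip","start_top","dishes_mid","beaker_center","tube0_mid"]:
        for d in trace(l,n):
            if d["conf"]>.2:
                ys,xs=np.where(d["pixels"]);print(l,round(d["conf"],2),np.round(d["position"]),xs.min(),xs.max(),ys.min(),ys.max())
print(get_obs())
E
```

```text
top [ 0.158 -0.013  1.708] [[0.002, -0.981, 0.194], [-1.0, -0.004, -0.007], [0.008, -0.194, -0.981]] [[621.0, 0.0, 320.6], [0.0, 621.0, 235.8], [0.0, 0.0, 1.0]]
cover_mid 0.86 [336. 188.] 159 214 313 369
cover_mid 0.69 [193. 286.] 253 312 165 223
cover_mid 0.32 [207. 470.] 456 483 199 224
mat_top 0.72 [218. 291.] 246 324 159 237
mat_top 0.62 [264. 390.] 363 419 235 289
rack_mid 0.93 [190. 393.] 371 419 165 215
holder_top 0.67 [241. 176.] 140 229 220 269
stage_top 0.69 [248. 296.] 292 301 243 252
stage_top 0.68 [158. 277.] 269 283 150 165
stage_top 0.66 [219. 292.] 245 325 159 237
latch_tip 0.46 [159. 277.] 269 283 150 166
start_top 0.42 [244. 296.] 291 303 242 253
start_top 0.33 [190. 392.] 372 418 166 215
dishes_mid 0.56 [169. 187.] 169 202 152 185
dishes_mid 0.55 [242. 190.] 183 197 237 252
beaker_center 0.83 [209. 470.] 455 483 198 225
tube0_mid 0.72 [247. 294.] 292 300 243 252
tube0_mid 0.56 [195. 283.] 255 312 167 223
tube0_mid 0.46 [250. 211.] 202 217 242 259
side [-0.056 -0.599  0.964] [[0.77, -0.461, 0.441], [-0.638, -0.575, 0.512], [0.018, -0.675, -0.737]] [[572.0, 0.0, 316.
[... 525 characters left out ...]
114e-05,
        1.81975753e+00, -5.67181547e-02]), 'qd': array([-0.00016063, -0.0013603 , -0.00154183, -0.00059909, -0.00156473,
        0.0016324 ]), 'tau': array([ 3.88048693e-04, -4.46210468e+01, -4.06508231e+01,  6.99843792e-02,
        1.96840474e-02,  3.65281062e-05]), 'position': array([0.2151818 , 0.56011968, 0.23961463]), 'ee_rot': array([[-9.33495712e-01,  3.58588560e-01,  2.51254135e-05],
       [ 3.58588560e-01,  9.33495712e-01, -2.94165530e-06],
       [-2.45093097e-05,  6.26366325e-06, -1.00000000e+00]]), 'wrist_force': array([-0.55903816, -0.46600086,  0.11902385]), 'torque': array([ 0.02626773, -0.03941741,  0.00532181]), 'grip_force': 0.0, 'grip_width': 0.08799897823156079}
```

View pics/top0.png

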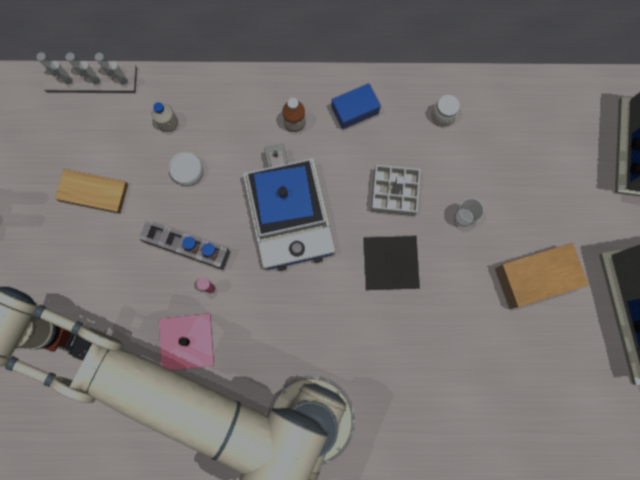

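View pics/side0.png

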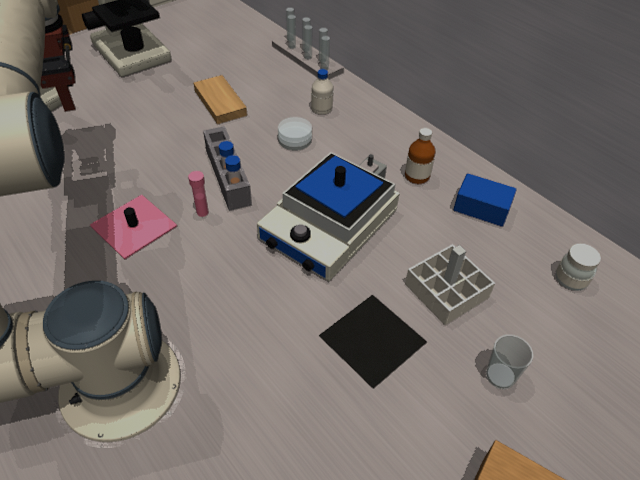

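The top view shows the blue cover on the shaker at (283,192) and its pink look-alike at (186,340). Two blue-capped tubes are in the holder at (189,243) and (208,250), with a pink look-alike tube at (205,286). The rack is at (397,190), the mat at (391,263), the dishes at (186,169) and the beaker at (470,212). The task means the blue cover, because it lies on the stage, and the two blue-capped tubes, because they stand in the holder. I'll fit poses and check them in an enlarged crop.

```bash
cat >> h.py <<'E'
from scipy.optimize import minimize
def box(sx,sy,z0,z1): return [[x,y,z] for x in(-sx/2,sx/2) for y in(-sy/2,sy/2) for z in(z0,z1)]
def cyl(d,z0,z1,x=0,y=0): return [[x+d/2*np.cos(a),y+d/2*np.sin(a),z] for a in np.linspace(0,6.283,24) for z in(z0,z1)]
PARTS={"cover":[box(.14,.14,0,.008),cyl(.024,0,.052)],"rack":[box(.124,.124,0,.05),box(.02,.02,0,.132)],
"mat":[box(.15,.15,0,.003)],"holder":[box(.234,.056,0,.065)],"stage":[box(.18,.18,0,0.0005)],"tube":[cyl(.034,.094,.116)]}
S=4
def hulls(c,parts,p,z):
    cs,sn=np.cos(p[2]),np.sin(p[2]);out=[]
    for P in parts:
        P=np.array(P);W=np.c_[p[0]+cs*P[:,0]-sn*P[:,1],p[1]+sn*P[:,0]+cs*P[:,1],P[:,2]+z]
        out.append(cv2.convexHull(np.array([proj(c,w) for w in W],np.float32)))
    return out
def sil(c,parts,p,z):
    m=np.zeros((480*S,640*S),np.uint8)
    for h in hulls(c,parts,p,z):
        cv2.fillPoly(m,[np.round((h*S+(S-1)/2)*16).astype(np.int32)],1,shift=4)
    return cv2.resize(m.astype(np.float32),(640,480),interpolation=cv2.INTER_AREA)
def fit(obs,parts,p0,z,yaw=True):
    def f(q):
        p=[q[0],q[1],q[2]/5 if yaw else p0[2]];L=0
        for c,m in obs:
            s=sil(c,parts,p,z);L-=np.minimum(s,m).sum()/np.maximum(s,m).sum()
        return L/len(obs)
    q0=np.array([p0[0],p0[1],p0[2]*5]);b=None
    for st in (.02,.006):
        sim=np.vstack([q0]+[q0+st*e*(6 if i==2 else 1) for i,e in enumerate(np.eye(3))])
        r=minimize(f,q0,method="Nelder-Mead",options=dict(initial_simplex=sim,xatol=1e-4,fatol=1e-5,maxiter=120));q0=r.x
    return np.array([q0[0],q0[1],q0[2]/5 if yaw else p0[2]]),-r.fun
def blue(c): 
    h=cv2.cvtColor(c["img"],cv2.COLOR_RGB2HSV);return ((h[...,0]>100)&(h[...,0]<130)&(h[...,1]>130)&(h[...,2]>50)).astype(np.uint8)
def dark(c,t=45): return (c["img"].max(2)<t).astype(np.uint8)
def comp(m,uv,r=6):
    n,l=cv2.connectedComponents(m);u,v=int(round(uv[0])),int(round(uv[1]))
    w=l[v-r:v+r+1,u-r:u+r+1];w=w[w>0]
    return (l==np.bincount(w).argmax()).astype(np.float32) if w.size else m*0.
def fill(m):
    cs,_=cv2.findContours(m.astype(np.uint8),cv2.RETR_EXTERNAL,cv2.CHAIN_APPROX_NONE);o=np.zeros((480,640),np.uint8);cv2.drawContours(o,cs,-1,1,-1);return o.astype(np.float32)
def tr(l,n,uv,R=40):
    ds=[d for d in trace(l,n) if np.hypot(d["position"][1]-uv[0],d["position"][0]-uv[1])<R]
    return ds[0]["pixels"].astype(np.float32) if ds else None
E
cat > m.py <<'E'
from h import *
T=cam("top");Sd=cam("side");res={}
def go(k,obs,p0,z,yaw=True):
    obs=[(c,m) for c,m in obs if m is not None and m.sum()>0];o=[]
    for ob in [obs]+([[x] for x in obs] if len(obs)>1 else []):
        o.append(fit(ob,PARTS[k],p0,z,yaw))
    for p,s in o: print(k,np.round(p,4),round(s,3))
    return o[0][0]
def g(c,uv,z): return ray(c,uv,z)[:2]
res["mat"]=go("mat",[(T,comp(dark(T),(391,263))),(Sd,comp(dark(Sd),(373,340)))],[*g(T,(391,263),0),0.],0)
res["rack"]=go("rack",[(T,tr("rack_mid","top",(397,190))),(Sd,tr("rack_mid","side",(449,281)))],[*g(T,(397,192),.03),0.],0)
res["holder"]=go("holder",[(T,tr("holder_top","top",(180,243))),(Sd,tr("holder_top","side",(224,176)))],[*g(T,(184,245),.05),-.3],0)
# cover: blue + knob
def cov(c,uv): return cv2.morphologyEx(fill(comp(blue(c),uv,12)),cv2.MORPH_CLOSE,np.ones((3,3)))
PARTS["plate"]=[box(.14,.14,0,.008)]
res["cover"]=go("plate",[(T,cov(T,(283,205))),(Sd,cov(Sd,(345,198)))],[*g(T,(285,198),.09),.2],.09)
st=((T["img"].max(2)<70)|(blue(T)>0)).astype(np.uint8)
res["stage"]=go("stage",[(T,fill(comp(st,(285,205),12)))],[*g(T,(285,198),.09),.2],.09)
for uv,us in [((189,243),(227,150)),((208,250),(233,163))]:
    for c,u in((T,uv),(Sd,us)):
        m=comp(blue(c),u,4); print("cap",np.round(np.array(np.nonzero(m)).mean(1),1),m.sum())
    res["t%d"%uv[0]]=go("tube",[(T,fill(comp(blue(T),uv,4))),(Sd,fill(comp(blue(Sd),us,4)))],[*g(T,uv,.11),0],.005,False)
for l,n in [("start_top","top"),("latch_tip","top")]:
    d=trace(l,n)[0];print(l,d["position"],g(T,d["position"][::-1],.05))
import pickle;pickle.dump(res,open("res.pkl","wb"))
tiles=[]
for c,(u0,v0) in((T,(130,100)),(Sd,(190,110))):
    im=c["img"][:,:,::-1].copy();w,h=(310,215) 
    im=cv2.resize(im[v0:v0+h,u0:u0+w],None,fx=2.58,fy=2.58,interpolation=cv2.INTER_CUBIC)
    for k,p in res.items():
        kk={"cover":"plate"}.get(k,k if k in PARTS else "tube");z={"cover":.09,"stage":.09}.get(k,.005 if k[0]=="t" else 0)
        for hh in hulls(c,PARTS[kk],p,z): cv2.polylines(im,[np.int32(((hh+.5)-[u0,v0])*2.58)],True,(0,255,255),1)
    tiles.append(im)
o=np.vstack(tiles);o=cv2.resize(o,None,fx=min(1,600/o.shape[0]),fy=min(1,600/o.shape[0]));cv2.imwrite("pics/fit0.png",tiles[0]);cv2.imwrite("pics/fit0s.png",tiles[1]);print(tiles[0].shape)
E
python3 m.py
```

```text
mat [ 0.424  -0.2185  0.0366] 0.479
mat [ 0.4943 -0.2754 -0.0391] 0.001
mat [ 0.4236 -0.2189  0.0395] 0.957
rack [ 0.6237 -0.2336 -0.0939] 0.971
rack [ 0.6236 -0.2338 -0.0859] 0.973
rack [ 0.6242 -0.2328 -0.1033] 0.976
holder [ 0.5136  0.24   -0.3069] 0.198
plate [0.5917 0.0769 0.1865] 0.955
plate [0.5906 0.0752 0.181 ] 0.978
plate [0.5924 0.0797 0.2033] 0.964
stage [0.5881 0.0703 0.1945] 0.846
cap [243.  188.7] 132.0
cap [155.9 229.1] 387.0
tube [0.4543 0.3192 0.    ] 0.64
tube [0.4542 0.3186 0.    ] 0.803
tube [0.4547 0.32   0.    ] 0.474
cap [249.4 208.1] 125.0
cap [155.9 229.1] 387.0
tube [0.4386 0.27   0.    ] 0.627
tube [0.4366 0.2679 0.    ] 0.778
tube [0.4403 0.2744 0.    ] 0.506Traceback (most recent call last):
  File "m.py", line 24, in <module>
    d=trace(l,n)[0];print(l,d["position"],g(T,d["position"][::-1],.05))
      ~~~~~~~~~~^^^
IndexError: list index out of range
```

```bash
python3 - <<'E'
s=open("m.py").read()
s=s.replace("dark(T),(391","dark(T,60),(391").replace(",-.3],0)",",1.26],0)")
i=s.index("for l,n in [(\"start");j=s.index("import pickle")
s=s[:i]+'''for l,n,cc in [("start_top","top",T),("latch_tip","top",T),("latch_tip","side",Sd),("start_top","side",Sd)]:
    for d in trace(l,n)[:2]: print(l,n,round(d["conf"],2),d["position"],g(cc,d["position"][::-1],.05))
'''+s[j:]
open("m.py","w").write(s)
E
python3 m.py
```

```text
mat [ 0.4233 -0.2202  0.0404] 0.933
mat [ 0.4225 -0.2215  0.0044] 0.912
mat [ 0.4237 -0.2186  0.0244] 0.957
rack [ 0.6229 -0.2337 -0.0859] 0.967
holder [0.4643 0.3456 1.2302] 0.749
holder [0.4641 0.3445 1.2332] 0.804
holder [0.4637 0.3464 1.2367] 0.697
plate [0.5917 0.0769 0.1786] 0.957
plate [0.591  0.0755 0.1689] 0.979
plate [0.5925 0.08   0.2   ] 0.968
stage [0.5881 0.0703 0.1945] 0.845
cap [243.  188.8] 131.0
cap [155.8 229.1] 386.0
tube [0.4543 0.3192 0.    ] 0.638
tube [0.4544 0.3192 0.    ] 0.798
tube [0.4547 0.32   0.    ] 0.476
cap [249.4 208. ] 126.0
cap [155.8 229.1] 386.0
tube [0.4386 0.27   0.    ] 0.63
tube [0.4372 0.268  0.    ] 0.785
tube [0.4399 0.2738 0.    ] 0.507
start_top top 0.65 [244.3, 295.9] [0.4628999  0.04118728]
latch_tip top 0.76 [157.3, 275.2] [0.70945781 0.10135509]
latch_tip side 0.72 [163.2, 367.4] [0.72911845 0.1273198 ]
start_top side 0.7 [230.3, 299.8] [0.46296517 0.05704109]
(555, 800, 3)
```

View pics/fit0.png

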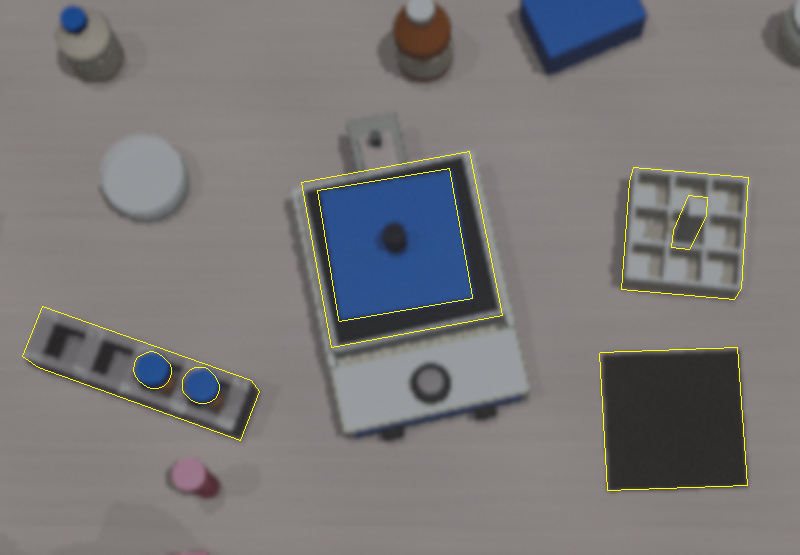

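The overlays fit well. In this crop the blue plate with a knob on the black stage, at about (395,238), is the cover. The two blue caps at (152,369) and (201,385) are the tubes. The pink tube at (190,478) and the pink plate at the bottom edge are left alone. I'll go to the cover.

Request:
play_rows(linear=[[0.95, -1, 0], [0.95, -1, 0], [0.95, -1, 0], [0.95, -1, 0], [0.95, -1, 0], [0.95, -1, 0], [0.95, -1, 0], [0.95, -1, 0]], rotation=[[0, 0, 0], [0, 0, 0], [0, 0, 0], [0, 0, 0], [0, 0, 0], [0, 0, 0], [0, 0, 0], [0, 0, 0]], fingers=[1, 1, 1, 1, 1, 1, 1, 1])

```text
time: 2.62
position: [0.4083, 0.3565, 0.2397]
ee_rot: [[-0.931, 0.364, 0.001], [0.364, 0.931, -0.001], [-0.002, -0.001, -1.0]]
wrist_force: [-0.3, -0.3, 0.8]
grip_width: 0.0877
grip_force: 0.0
```

Request:
play_rows(linear=[[0.93, -1, 0], [0.93, -1, 0], [0.93, -1, 0], [0.93, -1, 0], [0.93, -1, 0], [0.93, -1, 0], [0.93, -1, 0], [0.93, -1, 0]], rotation=[[0, 0, 0], [0, 0, 0], [0, 0, 0], [0, 0, 0], [0, 0, 0], [0, 0, 0], [0, 0, 0], [0, 0, 0]], fingers=[1, 1, 1, 1, 1, 1, 1, 1])

```text
time: 3.28
position: [0.5934, 0.1568, 0.2384]
ee_rot: [[-0.932, 0.363, -0.001], [0.363, 0.932, -0.001], [0.0, -0.002, -1.0]]
wrist_force: [0.7, 0.4, -0.1]
grip_width: 0.0881
grip_force: 0.0
```

Request:
play_rows(linear=[[0, -0.415, 0], [0, -0.415, 0], [0, -0.415, 0], [0, -0.415, -0.2], [0, -0.415, -0.2], [0, -0.415, -0.2]], rotation=[[0, 0, 0], [0, 0, 0], [0, 0, 0], [0, 0, 0], [0, 0, 0], [0, 0, 0]], fingers=[1, 1, 1, 1, 1, 1])

```text
time: 3.78
position: [0.5894, 0.0783, 0.1971]
ee_rot: [[-0.934, 0.358, -0.006], [0.358, 0.934, 0.0], [0.006, -0.002, -1.0]]
wrist_force: [-0.1, 0.4, 0.9]
grip_width: 0.0877
grip_force: 0.0
```

Request:
play_rows(linear=[[0, 0, -0.19], [0, 0, -0.38], [0, 0, -0.38], [0, 0, -0.38], [0, 0, -0.38], [0, 0, -0.38], [0, 0, -0.38], [0, 0, -0.38]], rotation=[[0, 0, 0], [0, 0, 0], [0, 0, 0], [0, 0, 0], [0, 0, 0], [0, 0, 0], [0, 0, 0], [0, 0, 0]], fingers=[1, 1, 1, 1, 0, 0, 0, 0], force=25)

```text
time: 4.45
position: [0.5922, 0.0773, 0.1262]
ee_rot: [[-0.933, 0.359, 0.004], [0.359, 0.933, 0.0], [-0.003, 0.002, -1.0]]
wrist_force: [0.0, 0.5, 0.0]
grip_width: 0.0647
grip_force: 0.0
```

Request:
play_rows(linear=[[0, 0, 0], [0, 0, 0], [0, 0, 0], [0, 0, 0], [0, 0, 0], [0, 0, 0]], rotation=[[0, 0, 0], [0, 0, 0], [0, 0, 0], [0, 0, 0], [0, 0, 0], [0, 0, 0]], fingers=[0, 0, 0, 0, 0, 0])

```text
time: 4.95
position: [0.5911, 0.0771, 0.1235]
ee_rot: [[-0.933, 0.359, -0.0], [0.359, 0.933, -0.0], [0.0, -0.0, -1.0]]
wrist_force: [0.0, 0.1, -0.4]
grip_width: 0.0247
grip_force: 0.0
```

Request:
play_rows(linear=[[0, 0, 0], [0, 0, 0], [0, 0, 0], [0, 0, 0.1], [0, 0, 0.25], [0, 0, 0.5], [0, 0, 0.5], [0, 0, 0.5]], rotation=[[0, 0, 0], [0, 0, 0], [0, 0, 0], [0, 0, 0], [0, 0, 0], [0, 0, 0], [0, 0, 0], [0, 0, 0]], fingers=[0, 0, 0, 0, 0, 0, 0, 0])

```text
time: 5.62
position: [0.5926, 0.0772, 0.2281]
ee_rot: [[-0.933, 0.359, 0.008], [0.359, 0.933, 0.001], [-0.007, 0.003, -1.0]]
wrist_force: [0.5, -0.0, -1.8]
grip_width: 0.0239
grip_force: 25.0
```

Run:
```python
from h import *
print(get_obs()["position"])
for n in("top","side"): c=cam(n);save(c,n+"1.png")
```

```text
[0.59257812 0.07724897 0.22806838]
```

View pics/side1.png

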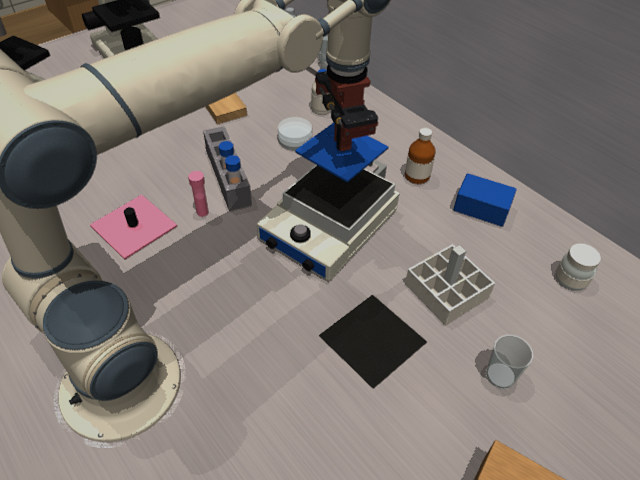

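Request:
play_rows(linear=[[-0.4, -0.75, 0], [-0.4, -0.75, 0], [-0.4, -0.75, 0], [-0.4, -0.75, 0], [-0.4, -0.75, 0], [-0.4, -0.75, 0]], rotation=[[0, 0, -0.05], [0, 0, -0.093], [0, 0, -0.093], [0, 0, -0.093], [0, 0, -0.093], [0, 0, -0.093]], fingers=[0, 0, 0, 0, 0, 0])

```text
time: 6.22
position: [0.5096, -0.0746, 0.2209]
ee_rot: [[-0.873, 0.488, -0.004], [0.488, 0.873, 0.001], [0.004, -0.001, -1.0]]
wrist_force: [0.4, -0.1, -2.0]
grip_width: 0.0234
grip_force: 25.0
```

Request:
play_rows(linear=[[-0.4375, -0.7325, 0], [-0.4375, -0.7325, 0], [-0.4375, -0.7325, 0], [-0.4375, -0.7325, 0], [-0.4375, -0.7325, 0], [-0.4375, -0.7325, -0.2], [-0.4375, -0.7325, -0.35], [-0.4375, -0.7325, -0.5]], rotation=[[0, 0, 0], [0, 0, 0], [0, 0, 0], [0, 0, 0], [0, 0, 0], [0, 0, 0], [0, 0, 0], [0, 0, 0]], fingers=[0, 0, 0, 0, 0, 0, 0, 0])

```text
time: 6.88
position: [0.4239, -0.2181, 0.1205]
ee_rot: [[-0.875, 0.485, -0.001], [0.485, 0.875, 0.002], [0.002, 0.001, -1.0]]
wrist_force: [0.2, 0.3, -2.6]
grip_width: 0.0236
grip_force: 25.0
```

Request:
play_rows(linear=[[0, 0, -0.1], [0, 0, -0.2], [0, 0, -0.3], [0, 0, -0.38], [0, 0, -0.41], [0, 0, -0.425], [0, 0, -0.43], [0, 0, -0.43]], rotation=[[0, 0, 0], [0, 0, 0], [0, 0, 0], [0, 0, 0], [0, 0, 0], [0, 0, 0], [0, 0, 0], [0, 0, 0]], fingers=[0, 0, 0, 0, 0, 0, 0, 0])

```text
time: 7.55
position: [0.4243, -0.2192, 0.038]
ee_rot: [[-0.875, 0.484, 0.001], [0.484, 0.875, -0.0], [-0.001, 0.0, -1.0]]
wrist_force: [0.3, -0.2, -2.6]
grip_width: 0.0235
grip_force: 25.0
```

Lower the last 1.5 mm, release, retreat up, and start back towards the holder.

Request:
play_rows(linear=[[0, 0, -0.007], [0, 0, -0.007], [0, 0, -0.007], [0, 0, -0.007], [0, 0, -0.007], [0, 0, -0.007], [0, 0, -0.007]], rotation=[[0, 0, 0], [0, 0, 0], [0, 0, 0], [0, 0, 0], [0, 0, 0], [0, 0, 0], [0, 0, 0]], fingers=[0, 0, 0.5, 0.6, 0.6, 0.6, 0.6])

```text
time: 8.13
position: [0.4238, -0.2196, 0.0366]
ee_rot: [[-0.875, 0.485, 0.001], [0.485, 0.875, -0.0], [-0.001, -0.0, -1.0]]
wrist_force: [0.2, 0.3, -0.1]
grip_width: 0.0516
grip_force: 0.0
```

Request:
play_rows(linear=[[0, 0, 0], [0, 0, 0], [0, 0, 0.15], [0, 0, 0.35], [0, 0, 0.55], [0, 0, 0.75], [0, 0, 0.9], [0, 0, 0.9]], rotation=[[0, 0, 0], [0, 0, 0], [0, 0, 0], [0, 0, 0], [0, 0, 0], [0, 0, 0], [0, 0, 0], [0, 0, 0]], fingers=[0.7, 0.7, 0.7, 0.7, 0.7, 0.7, 0.7, 0.7])

```text
time: 8.8
position: [0.4255, -0.2205, 0.2244]
ee_rot: [[-0.874, 0.485, 0.01], [0.485, 0.875, -0.006], [-0.012, -0.001, -1.0]]
wrist_force: [1.6, -0.1, 1.2]
grip_width: 0.0612
grip_force: 0.0
```

Run:
```python
from h import *
o=get_obs();print(o["position"],o["joint_positions"])
for n in("top","side"): c=cam(n);save(c,n+"2.png")
T=cam("top");Sd=cam("side")
for c,g in((T,[(391,263)]),(Sd,[(373,340)])):
    for uv in g:
        m=fill(comp(blue(c),proj(c,[.425,-.22,.01])+[0,12],14)); print(m.sum(),fit([(c,m)],[box(.14,.14,0,.008)],[.4235,-.2195,.03],.003))
```

```text
[ 0.42553328 -0.22051442  0.22436891] [-5.49107738e-01 -2.48139319e-01  1.57952529e+00  9.48823058e-07
  1.79807844e+00 -1.61361345e+00]
1405.0 (array([ 0.4226393 , -0.21963758,  0.03859897]), np.float64(0.5451126098632812))
4555.0 (array([ 0.42524352, -0.2186448 ,  0.03795346]), np.float64(0.9650946855545044))
```

View pics/side2.png

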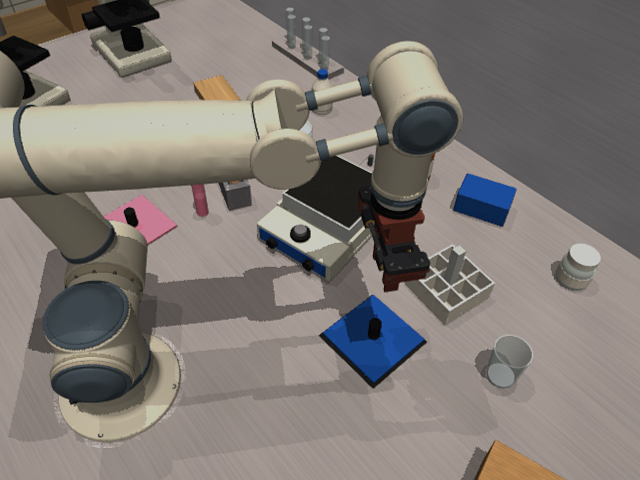

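Request:
play_rows(linear=[[0, 1, 0], [0, 1, 0], [0, 1, 0], [0, 1, 0], [0, 1, 0], [0, 1, 0], [0, 1, 0]], rotation=[[0, 0, -0.47], [0, 0, -0.47], [0, 0, -0.47], [0, 0, -0.47], [0, 0, -0.47], [0, 0, -0.47], [0, 0, -0.47]], fingers=[1, 1, 1, 1, 1, 1, 1])

```text
time: 9.58
position: [0.4228, -0.016, 0.2141]
ee_rot: [[-0.35, 0.937, -0.003], [0.937, 0.35, 0.002], [0.003, -0.003, -1.0]]
wrist_force: [0.4, -0.2, -0.7]
grip_width: 0.0877
grip_force: 0.0
```

Request:
play_rows(linear=[[0, 1, 0], [0, 1, 0], [0, 1, 0], [0, 1, 0], [0, 1, 0], [0, 1, 0], [0, 1, 0]], rotation=[[0, 0, -0.465], [0, 0, -0.465], [0, 0, -0.465], [0, 0, -0.465], [0, 0, -0.465], [0, 0, -0.465], [0, 0, -0.465]], fingers=[1, 1, 1, 1, 1, 1, 1])

```text
time: 10.17
position: [0.4222, 0.1844, 0.2134]
ee_rot: [[0.333, 0.943, -0.005], [0.943, -0.333, 0.0], [-0.001, -0.005, -1.0]]
wrist_force: [0.7, -0.1, 0.6]
grip_width: 0.088
grip_force: 0.0
```

Request:
play_rows(linear=[[0.0675, 0.4435, 0], [0.0675, 0.4435, 0], [0.0675, 0.4435, 0], [0.0675, 0.4435, 0], [0.0675, 0.4435, 0], [0.0675, 0.4435, 0]], rotation=[[0, 0, 0], [0, 0, 0], [0, 0, 0], [0, 0, 0], [0, 0, 0], [0, 0, 0]], fingers=[1, 1, 1, 1, 1, 1])

```text
time: 10.67
position: [0.4369, 0.2682, 0.2153]
ee_rot: [[0.332, 0.943, -0.001], [0.943, -0.332, -0.001], [-0.002, -0.001, -1.0]]
wrist_force: [-0.1, 0.2, -0.2]
grip_width: 0.0878
grip_force: 0.0
```

Request:
play_rows(linear=[[0, 0, -0.2], [0, 0, -0.4], [0, 0, -0.55], [0, 0, -0.55], [0, 0, -0.55], [0, 0, -0.55], [0, 0, -0.55], [0, 0, -0.55]], rotation=[[0, 0, 0], [0, 0, 0], [0, 0, 0], [0, 0, 0], [0, 0, 0], [0, 0, 0], [0, 0, 0], [0, 0, 0]], fingers=[1, 1, 1, 1, 0, 0, 0, 0], force=18)

```text
time: 11.33
position: [0.4385, 0.2697, 0.1092]
ee_rot: [[0.332, 0.943, 0.004], [0.943, -0.332, 0.002], [0.003, 0.003, -1.0]]
wrist_force: [-0.7, -0.3, 0.6]
grip_width: 0.065
grip_force: 0.0
```

Request:
play_rows(linear=[[0, 0, 0], [0, 0, 0], [0, 0, 0], [0, 0, 0], [0, 0, 0], [0, 0, 0], [0, 0, 0], [0, 0, 0]], rotation=[[0, 0, 0], [0, 0, 0], [0, 0, 0], [0, 0, 0], [0, 0, 0], [0, 0, 0], [0, 0, 0], [0, 0, 0]], fingers=[0, 0, 0, 0, 0, 0, 0, 0])

```text
time: 12.0
position: [0.4373, 0.2693, 0.1063]
ee_rot: [[0.332, 0.943, 0.0], [0.943, -0.332, 0.0], [0.0, 0.0, -1.0]]
wrist_force: [1.1, -0.3, 0.7]
grip_width: 0.0337
grip_force: 18.0
```

Request:
play_rows(linear=[[0, 0, 0.1], [0, 0, 0.25], [0, 0, 0.4], [0, 0, 0.6], [0, 0, 0.8], [0, 0, 0.8], [0, 0, 0.8]], rotation=[[0, 0, 0], [0, 0, 0], [0, 0, 0], [0, 0, 0], [0, 0, 0], [0, 0, 0], [0, 0, 0]], fingers=[0, 0, 0, 0, 0, 0, 0])

```text
time: 12.58
position: [0.438, 0.2698, 0.2692]
ee_rot: [[0.332, 0.943, 0.005], [0.943, -0.332, 0.003], [0.004, 0.004, -1.0]]
wrist_force: [0.1, 0.6, -0.4]
grip_width: 0.0336
grip_force: 18.0
```

```bash
cat > r.py <<'E'
from h import *
T=cam("top");Sd=cam("side");save(T,"topr.png");save(Sd,"sider.png")
print(get_obs()["position"])
for c,n in((T,"top"),(Sd,"side")):
    for d in trace("rack_mid",n)[:2]:
        if d["conf"]<.5: continue
        m=d["pixels"].astype(np.float32);p=ray(c,d["position"][::-1],.03)
        print(n,round(d["conf"],2),*fit([(c,m)],PARTS["rack"],[p[0],p[1],-.09],0))
    m=dark(c,70);h=proj(c,[.588,.07,.09]);mm=fill(cv2.morphologyEx(comp(m,h,5),cv2.MORPH_CLOSE,np.ones((3,3))))
    print("stage",n,mm.sum(),*fit([(c,mm)],PARTS["stage"],[.588,.07,.19],.09))
    m=fill(comp(blue(c),proj(c,[.424,-.22,.01])+[0,12],14));print("cover",n,m.sum(),*fit([(c,m)],[box(.14,.14,0,.008)],[.424,-.22,.04],.003))
E
python3 r.py
```

```text
[0.43694962 0.26920031 0.26483688]
top 0.97 [ 0.62401649 -0.23431104 -0.09397839] 0.9758930802345276
stage top 3725.0 [0.59081837 0.07071075 0.20351494] 0.8542413115501404
cover top 2514.0 [ 0.42265691 -0.22103129  0.02740371] 0.9730876684188843
side 0.66 [ 0.62447887 -0.23264214 -0.09176968] 0.9758850336074829
stage side 4029.0 [0.58933029 0.07725181 0.2110886 ] 0.8900532722473145
cover side 4551.0 [ 0.42469661 -0.21880859  0.03886719] 0.9652647972106934
```

Request:
play_rows(linear=[[0.6, -1, 0], [0.6, -1, 0], [0.6, -1, 0], [0.6, -1, 0], [0.6, -1, 0], [0.6, -1, 0], [0.6, -1, 0]], rotation=[[0, 0, 0.08], [0, 0, 0.164], [0, 0, 0.164], [0, 0, 0.164], [0, 0, 0.164], [0, 0, 0.164], [0, 0, 0.164]], fingers=[0, 0, 0, 0, 0, 0, 0])

```text
time: 13.37
position: [0.5586, 0.064, 0.2629]
ee_rot: [[0.098, 0.995, -0.004], [0.995, -0.098, -0.003], [-0.003, -0.004, -1.0]]
wrist_force: [0.2, 0.6, -1.1]
grip_width: 0.0336
grip_force: 18.0
```

Request:
play_rows(linear=[[0.55, -1, 0], [0.55, -1, 0], [0.55, -1, 0], [0.55, -1, 0], [0.55, -1, 0], [0.55, -1, 0], [0.55, -1, 0]], rotation=[[0, 0, 0], [0, 0, 0], [0, 0, 0], [0, 0, 0], [0, 0, 0], [0, 0, 0], [0, 0, 0]], fingers=[0, 0, 0, 0, 0, 0, 0])

```text
time: 13.95
position: [0.6676, -0.1345, 0.2619]
ee_rot: [[0.096, 0.995, -0.005], [0.995, -0.096, 0.0], [-0.0, -0.005, -1.0]]
wrist_force: [-0.1, -0.6, -1.1]
grip_width: 0.0335
grip_force: 18.0
```

Request:
play_rows(linear=[[0, -0.334, 0], [0, -0.334, 0], [0, -0.334, 0], [0, -0.334, -0.2], [0, -0.334, -0.4], [0, -0.334, -0.48], [0, -0.334, -0.48], [0, -0.334, -0.48]], rotation=[[0, 0, 0], [0, 0, 0], [0, 0, 0], [0, 0, 0], [0, 0, 0], [0, 0, 0], [0, 0, 0], [0, 0, 0]], fingers=[0, 0, 0, 0, 0, 0, 0, 0])

```text
time: 14.62
position: [0.6664, -0.1956, 0.1686]
ee_rot: [[0.091, 0.996, -0.004], [0.996, -0.091, 0.002], [0.001, -0.004, -1.0]]
wrist_force: [-0.4, 0.9, 0.4]
grip_width: 0.0337
grip_force: 18.0
```

Run:
```python
from h import *
c=cam("side");i=c["img"][190:350,380:540,::-1];cv2.imwrite("pics/a1.png",cv2.resize(i,None,fx=3.5,fy=3.5,interpolation=cv2.INTER_CUBIC))
o=get_obs();print(o["position"],o["wrist_force"])
```

```text
[ 0.6673109  -0.19619071  0.17126571] [-0.57156506  0.50419195 -0.26956396]
```

View pics/a1.png

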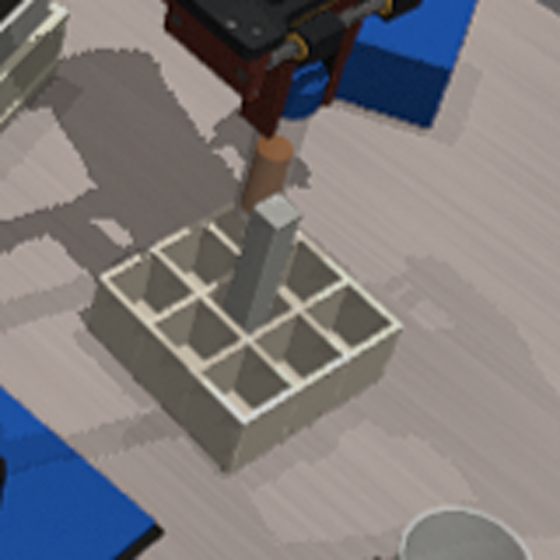

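The crop shows the tube hanging over the rack's far corner cell at about (260,200), clear of the post. Lowering it in slowly.

Request:
play_rows(linear=[[0, 0, -0.05], [0, 0, -0.1], [0, 0, -0.15], [0, 0, -0.2], [0, 0, -0.25], [0, 0, -0.3], [0, 0, -0.31], [0, 0, -0.31]], rotation=[[0, 0, 0], [0, 0, 0], [0, 0, 0], [0, 0, 0], [0, 0, 0], [0, 0, 0], [0, 0, 0], [0, 0, 0]], fingers=[0, 0, 0, 0, 0, 0, 0, 0])

```text
time: 15.33
position: [0.6668, -0.1974, 0.1069]
ee_rot: [[0.092, 0.996, -0.002], [0.996, -0.092, 0.001], [0.0, -0.002, -1.0]]
wrist_force: [-0.4, -0.6, -1.1]
grip_width: 0.0334
grip_force: 18.0
```

Request:
play_rows(linear=[[0, 0, 0], [0, 0, 0], [0, 0, 0], [0, 0, 0], [0, 0, 0.1], [0, 0, 0.3], [0, 0, 0.5], [0, 0, 0.65]], rotation=[[0, 0, 0], [0, 0, 0], [0, 0, 0], [0, 0, 0], [0, 0, 0], [0, 0, 0], [0, 0, 0], [0, 0, 0]], fingers=[0.65, 0.65, 0.65, 0.65, 0.65, 0.65, 0.65, 0.65])

```text
time: 16.0
position: [0.6673, -0.1975, 0.2422]
ee_rot: [[0.092, 0.996, 0.003], [0.996, -0.092, -0.001], [-0.001, 0.003, -1.0]]
wrist_force: [0.3, -0.3, 1.3]
grip_width: 0.0568
grip_force: 0.0
```

Request:
play_rows(linear=[[-0.35, 0.9, 0], [-0.35, 0.9, 0], [-0.35, 0.9, 0], [-0.35, 0.9, 0], [-0.35, 0.9, 0], [-0.35, 0.9, 0], [-0.35, 0.9, 0]], rotation=[[0, 0, -0.08], [0, 0, -0.164], [0, 0, -0.164], [0, 0, -0.164], [0, 0, -0.164], [0, 0, -0.164], [0, 0, -0.164]], fingers=[1, 1, 1, 1, 1, 1, 1])

```text
time: 16.58
position: [0.597, -0.0163, 0.2393]
ee_rot: [[0.329, 0.944, 0.002], [0.944, -0.329, -0.0], [0.0, 0.002, -1.0]]
wrist_force: [-0.2, 0.7, -0.0]
grip_width: 0.0877
grip_force: 0.0
```

Request:
play_rows(linear=[[-0.35, 0.9, 0], [-0.35, 0.9, 0], [-0.35, 0.9, 0], [-0.35, 0.9, 0], [-0.35, 0.9, 0], [-0.35, 0.9, 0], [-0.35, 0.9, 0]], rotation=[[0, 0, 0], [0, 0, 0], [0, 0, 0], [0, 0, 0], [0, 0, 0], [0, 0, 0], [0, 0, 0]], fingers=[1, 1, 1, 1, 1, 1, 1])

```text
time: 17.17
position: [0.5276, 0.1625, 0.2384]
ee_rot: [[0.331, 0.944, 0.001], [0.944, -0.331, -0.001], [-0.0, 0.001, -1.0]]
wrist_force: [-0.4, -1.2, 0.2]
grip_width: 0.0882
grip_force: 0.0
```

Request:
play_rows(linear=[[-0.36, 0.79, 0], [-0.36, 0.79, 0], [-0.36, 0.79, 0], [-0.36, 0.79, 0], [-0.36, 0.79, 0], [-0.36, 0.79, 0], [-0.36, 0.79, 0]], rotation=[[0, 0, 0], [0, 0, 0], [0, 0, 0], [0, 0, 0], [0, 0, 0], [0, 0, 0], [0, 0, 0]], fingers=[1, 1, 1, 1, 1, 1, 1])

```text
time: 17.75
position: [0.4565, 0.319, 0.238]
ee_rot: [[0.333, 0.943, 0.0], [0.943, -0.333, -0.001], [-0.001, 0.001, -1.0]]
wrist_force: [-0.2, -0.7, 0.3]
grip_width: 0.0879
grip_force: 0.0
```

Request:
play_rows(linear=[[0, 0, -0.2], [0, 0, -0.4], [0, 0, -0.6], [0, 0, -0.66], [0, 0, -0.66], [0, 0, -0.66], [0, 0, -0.66], [0, 0, -0.66]], rotation=[[0, 0, 0], [0, 0, 0], [0, 0, 0], [0, 0, 0], [0, 0, 0], [0, 0, 0], [0, 0, 0], [0, 0, 0]], fingers=[1, 1, 1, 1, 1, 0, 0, 0], force=18)

```text
time: 18.42
position: [0.4569, 0.321, 0.1099]
ee_rot: [[0.332, 0.943, 0.005], [0.943, -0.332, 0.003], [0.004, 0.004, -1.0]]
wrist_force: [-0.4, 1.3, -0.4]
grip_width: 0.0717
grip_force: 0.0
```

Request:
play_rows(linear=[[0, 0, 0], [0, 0, 0], [0, 0, 0], [0, 0, 0], [0, 0, 0], [0, 0, 0], [0, 0, 0], [0, 0, 0]], rotation=[[0, 0, 0], [0, 0, 0], [0, 0, 0], [0, 0, 0], [0, 0, 0], [0, 0, 0], [0, 0, 0], [0, 0, 0]], fingers=[0, 0, 0, 0, 0, 0, 0, 0])

```text
time: 19.08
position: [0.4551, 0.3206, 0.1062]
ee_rot: [[0.331, 0.943, -0.0], [0.943, -0.331, 0.0], [0.0, -0.0, -1.0]]
wrist_force: [0.5, 1.2, 0.8]
grip_width: 0.0339
grip_force: 18.0
```

Request:
play_rows(linear=[[0, 0, 0], [0, 0, 0.1], [0, 0, 0.25], [0, 0, 0.4], [0, 0, 0.6], [0, 0, 0.8], [0, 0, 0.8], [0, 0, 0.8]], rotation=[[0, 0, 0], [0, 0, 0], [0, 0, 0], [0, 0, 0], [0, 0, 0], [0, 0, 0], [0, 0, 0], [0, 0, 0]], fingers=[0, 0, 0, 0, 0, 0, 0, 0])

```text
time: 19.75
position: [0.4561, 0.321, 0.2695]
ee_rot: [[0.332, 0.943, 0.005], [0.943, -0.332, 0.003], [0.005, 0.004, -1.0]]
wrist_force: [-0.1, -0.0, -0.8]
grip_width: 0.0334
grip_force: 18.0
```

```bash
python3 r.py
python3 - <<'E'
import cv2
a=cv2.imread("pics/topr.png")[130:300,130:450];cv2.imwrite("pics/tr.png",cv2.resize(a,None,fx=2.5,fy=2.5,interpolation=cv2.INTER_CUBIC))
E
```

```text
[0.45505524 0.32034327 0.26483705]
top 0.93 [ 0.6228473  -0.23413794 -0.08905227] 0.906589686870575
stage top 3725.0 [0.59081837 0.07071075 0.20351494] 0.8542413115501404
cover top 2513.0 [ 0.42263795 -0.22108942  0.02680638] 0.9730345606803894
side 0.7 [ 0.62400748 -0.2331705  -0.09741701] 0.9650924205780029
stage side 4025.0 [0.58933029 0.07725181 0.2110886 ] 0.8891696333885193
cover side 4551.0 [ 0.42469661 -0.21880859  0.03886719] 0.9652647972106934
```

View pics/tr.png

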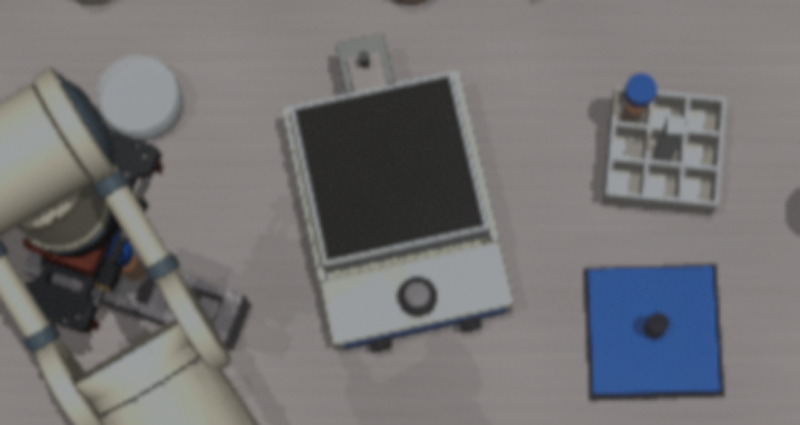

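Top view: the first tube stands in the rack's corner cell at (640,92), the cover sits on the mat around (653,332), and the stage is bare at (390,170). Nothing was knocked. On to the opposite corner with the second tube.

Request:
play_rows(linear=[[0.21, -1, 0], [0.21, -1, 0], [0.21, -1, 0], [0.21, -1, 0], [0.21, -1, 0], [0.21, -1, 0], [0.21, -1, 0]], rotation=[[0, 0, 0.08], [0, 0, 0.164], [0, 0, 0.164], [0, 0, 0.164], [0, 0, 0.164], [0, 0, 0.164], [0, 0, 0.164]], fingers=[0, 0, 0, 0, 0, 0, 0])

```text
time: 20.53
position: [0.4971, 0.1184, 0.2644]
ee_rot: [[0.096, 0.995, -0.003], [0.995, -0.096, -0.001], [-0.001, -0.003, -1.0]]
wrist_force: [0.3, 0.0, -1.7]
grip_width: 0.0335
grip_force: 18.0
```

Request:
play_rows(linear=[[0.21, -1, 0], [0.21, -1, 0], [0.21, -1, 0], [0.21, -1, 0], [0.21, -1, 0], [0.21, -1, 0], [0.21, -1, 0]], rotation=[[0, 0, 0], [0, 0, 0], [0, 0, 0], [0, 0, 0], [0, 0, 0], [0, 0, 0], [0, 0, 0]], fingers=[0, 0, 0, 0, 0, 0, 0])

```text
time: 21.12
position: [0.5392, -0.0796, 0.2645]
ee_rot: [[0.094, 0.996, -0.003], [0.996, -0.094, 0.001], [0.001, -0.003, -1.0]]
wrist_force: [-0.1, 0.1, -1.1]
grip_width: 0.0336
grip_force: 18.0
```

Request:
play_rows(linear=[[0.205, -0.95, 0], [0.205, -0.95, 0], [0.205, -0.95, 0], [0.205, -0.95, 0], [0.205, -0.95, 0], [0.205, -0.95, 0], [0.205, -0.95, 0]], rotation=[[0, 0, 0], [0, 0, 0], [0, 0, 0], [0, 0, 0], [0, 0, 0], [0, 0, 0], [0, 0, 0]], fingers=[0, 0, 0, 0, 0, 0, 0])

```text
time: 21.7
position: [0.5809, -0.2682, 0.2646]
ee_rot: [[0.091, 0.996, -0.002], [0.996, -0.091, 0.002], [0.002, -0.002, -1.0]]
wrist_force: [0.7, 0.4, -1.3]
grip_width: 0.0334
grip_force: 18.0
```

Request:
play_rows(linear=[[0, 0, -0.2], [0, 0, -0.35], [0, 0, -0.45], [0, 0, -0.48], [0, 0, -0.48], [0, 0, -0.48]], rotation=[[0, 0, 0], [0, 0, 0], [0, 0, 0], [0, 0, 0], [0, 0, 0], [0, 0, 0]], fingers=[0, 0, 0, 0, 0, 0])

```text
time: 22.2
position: [0.5808, -0.2678, 0.1717]
ee_rot: [[0.09, 0.996, 0.001], [0.996, -0.09, -0.0], [-0.0, 0.001, -1.0]]
wrist_force: [0.5, -0.0, -0.2]
grip_width: 0.0337
grip_force: 18.0
```

Request:
play_rows(linear=[[0, 0, 0], [0, 0, -0.06], [0, 0, -0.12], [0, 0, -0.18], [0, 0, -0.24], [0, 0, -0.3], [0, 0, -0.31], [0, 0, -0.31]], rotation=[[0, 0, 0], [0, 0, 0], [0, 0, 0], [0, 0, 0], [0, 0, 0], [0, 0, 0], [0, 0, 0], [0, 0, 0]], fingers=[0, 0, 0, 0, 0, 0, 0, 0])

```text
time: 22.87
position: [0.5795, -0.2693, 0.1064]
ee_rot: [[0.092, 0.996, -0.002], [0.996, -0.092, 0.001], [0.001, -0.002, -1.0]]
wrist_force: [-0.5, -0.6, -0.8]
grip_width: 0.0337
grip_force: 18.0
```

Run:
```python
from h import *
o=get_obs();print(o["position"],o["wrist_force"],o["grip_width"])
PB=lambda s:[box(s,s,0,.0005)]
T=cam("top");Sd=cam("side")
for s in(.16,.164,.168,.172):
  for c,n in((T,"top"),(Sd,"side")):
    mm=fill(cv2.morphologyEx(comp(dark(c,70),proj(c,[.588,.07,.09]),5),cv2.MORPH_CLOSE,np.ones((3,3))))
    p,sc=fit([(c,mm)],PB(s),[.588,.072,.19],.09);print(s,n,mm.sum(),np.round(p,4),round(sc,3))
save(Sd,"side3.png")
```

```text
[ 0.57954059 -0.26929759  0.10637083] [-0.5232554  -0.5629772  -0.80724462] 0.03368106620947789
0.16 top 3724.0 [0.5849 0.07   0.2169] 0.935
0.16 side 1689.0 [0.5828 0.0672 0.231 ] 0.447
0.164 top 3724.0 [0.5861 0.0709 0.2287] 0.977
0.164 side 1689.0 [0.5824 0.0682 0.2057] 0.43
0.168 top 3724.0 [0.5865 0.0707 0.2232] 0.977
0.168 side 1689.0 [0.5858 0.0707 0.2107] 0.414
0.172 top 3724.0 [0.5861 0.07   0.2043] 0.932
0.172 side 1689.0 [0.5873 0.0722 0.2043] 0.397
```

View pics/side3.png

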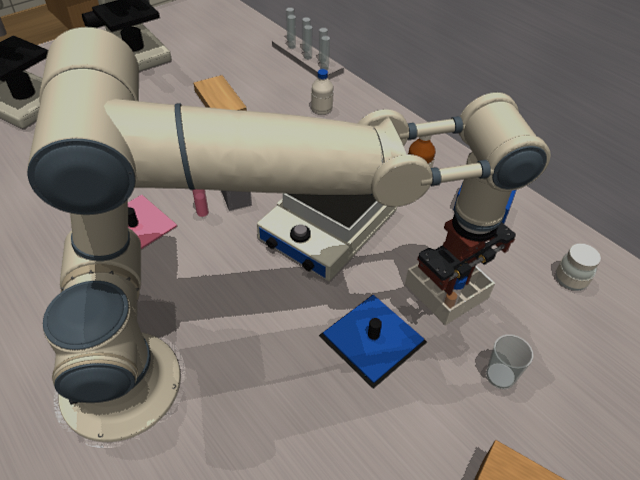

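Request:
play_rows(linear=[[0, 0, 0], [0, 0, 0], [0, 0, 0], [0, 0, 0], [0, 0, 0.1], [0, 0, 0.3], [0, 0, 0.5], [0, 0, 0.5]], rotation=[[0, 0, 0], [0, 0, 0], [0, 0, 0], [0, 0, 0], [0, 0, 0], [0, 0, 0], [0, 0, 0], [0, 0, 0]], fingers=[0.65, 0.65, 0.65, 0.65, 0.65, 0.65, 0.65, 0.65])

```text
time: 23.63
position: [0.5823, -0.2706, 0.219]
ee_rot: [[0.092, 0.996, 0.013], [0.996, -0.092, -0.007], [-0.006, 0.013, -1.0]]
wrist_force: [0.7, 0.0, 2.9]
grip_width: 0.057
grip_force: 0.0
```

Request:
play_rows(linear=[[0.2175, 0.18, 0], [0.2175, 0.18, 0], [0.2175, 0.18, 0], [0.2175, 0.18, 0], [0.2175, 0.18, 0]], rotation=[[0, 0, 0], [0, 0, 0], [0, 0, 0], [0, 0, 0], [0, 0, 0]], fingers=[0.65, 0.65, 0.65, 0.65, 0.65])

```text
time: 24.05
position: [0.6232, -0.2338, 0.2077]
ee_rot: [[0.092, 0.996, -0.001], [0.996, -0.092, -0.0], [-0.0, -0.001, -1.0]]
wrist_force: [0.6, -0.5, 0.4]
grip_width: 0.0573
grip_force: 0.0
```

Run:
```python
from h import *
print(get_obs()["position"])
Sd=cam("side");T=cam("top")
save(T,"top4.png");save(Sd,"side4.png")
live=Sd["img"]
Sd=dict(Sd);Sd["img"]=cv2.imread("pics/sider.png")[:,:,::-1].copy()
for c,n in((T,"top"),(Sd,"side")):
  for t in(60,75):
    mm=fill(cv2.morphologyEx(comp(dark(c,t),proj(c,[.588,.07,.09]),5),cv2.MORPH_CLOSE,np.ones((3,3))))
    # trim specks
    mm=cv2.morphologyEx(mm,cv2.MORPH_OPEN,np.ones((5,5)))
    p,sc=fit([(c,mm)],[box(.166,.166,0,.0005)],[.588,.072,.19],.09)
    cs,_=cv2.findContours(mm.astype(np.uint8),0,cv2.CHAIN_APPROX_NONE);k=max(cs,key=cv2.contourArea)[:,0]
    g=np.array([ray(c,q,.09)[:2] for q in k],np.float32);r=cv2.minAreaRect(g*1000)
    print(n,t,mm.sum(),np.round(p,4),round(sc,3),np.round(r[0],1),np.round(r[1],1),round(r[2],1))
a=Sd["img"][130:290,250:450,::-1];b=live[200:340,380:540,::-1]
a=cv2.resize(a,(400,320));b=cv2.resize(b,(366,320));cv2.imwrite("pics/ab.png",np.hstack([a,b]))
```

```text
[ 0.62324791 -0.23376246  0.20765499]
top 60 3669.0 [0.5861 0.0703 0.2262] 0.979 [585.8  69.9] [166.2 166.9] 13.2
top 75 3764.0 [0.5862 0.0706 0.225 ] 0.98 [585.2  69.7] [169.6 169. ] 13.3
side 60 3987.0 [0.5879 0.073  0.2328] 0.974 [587.7  73.9] [169.  168.6] 13.1
side 75 4020.0 [0.5871 0.0734 0.2186] 0.965 [587.2  74.3] [169.8 169.7] 13.1
```

View pics/ab.png

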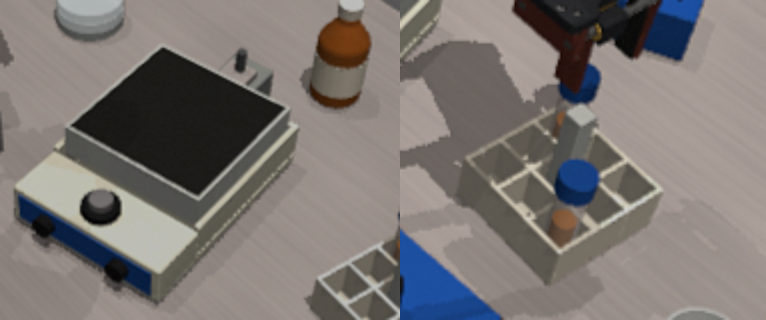

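The left half shows the bare black stage inside its pale rim, with the start key at (100,207) and the latch post at (240,60). The right half shows both tubes upright in opposite corner cells, at (577,185) and (577,85). Next I'll grip the post.

Request:
play_rows(linear=[[0, 0, -0.1], [0, 0, -0.25], [0, 0, -0.4], [0, 0, -0.45], [0, 0, -0.45], [0, 0, -0.45], [0, 0, -0.45], [0, 0, -0.45]], rotation=[[0, 0, 0], [0, 0, 0], [0, 0, 0], [0, 0, 0], [0, 0, 0], [0, 0, 0], [0, 0, 0], [0, 0, 0]], fingers=[0.65, 0.65, 0.65, 0.65, 0.65, 0, 0, 0], force=45)

```text
time: 24.82
position: [0.6247, -0.2341, 0.1213]
ee_rot: [[0.092, 0.996, 0.004], [0.996, -0.092, -0.002], [-0.001, 0.004, -1.0]]
wrist_force: [0.4, -1.1, -0.5]
grip_width: 0.0405
grip_force: 0.0
```

Request:
play_rows(linear=[[0, 0, 0], [0, 0, 0], [0, 0, 0], [0, 0, 0], [0, 0, 0], [0, 0, 0], [0, 0, 0], [0, 0, 0]], rotation=[[0, 0, 0], [0, 0, 0], [0, 0, 0], [0, 0, 0], [0, 0, 0], [0, 0, 0], [0, 0, 0], [0, 0, 0]], fingers=[0, 0, 0, 0, 0, 0, 0, 0])

```text
time: 25.48
position: [0.6236, -0.2336, 0.119]
ee_rot: [[0.092, 0.996, 0.0], [0.996, -0.092, -0.0], [-0.0, 0.0, -1.0]]
wrist_force: [-4.1, 0.6, 5.8]
grip_width: 0.0196
grip_force: 45.0
```

Request:
play_rows(linear=[[0, 0, 0.05], [0, 0, 0.1], [0, 0, 0.2], [0, 0, 0.3], [0, 0, 0.4], [0, 0, 0.5], [0, 0, 0.6], [0, 0, 0.66]], rotation=[[0, 0, 0], [0, 0, 0], [0, 0, 0], [0, 0, 0], [0, 0, 0], [0, 0, 0], [0, 0, 0], [0, 0, 0]], fingers=[0, 0, 0, 0, 0, 0, 0, 0])

```text
time: 26.15
position: [0.6242, -0.2335, 0.2528]
ee_rot: [[0.092, 0.996, 0.002], [0.996, -0.092, -0.001], [-0.001, 0.002, -1.0]]
wrist_force: [-0.0, -0.2, -5.0]
grip_width: 0.0195
grip_force: 45.0
```

Request:
play_rows(linear=[[-0.01, 0.08, 0], [-0.025, 0.2, 0], [-0.04, 0.35, 0], [-0.06, 0.5, 0], [-0.075, 0.65, 0], [-0.09, 0.8, 0], [-0.09, 0.8, 0], [-0.09, 0.8, 0]], rotation=[[0, 0, 0.03], [0, 0, 0.06], [0, 0, 0.1], [0, 0, 0.14], [0, 0, 0.18], [0, 0, 0.214], [0, 0, 0.214], [0, 0, 0.214]], fingers=[0, 0, 0, 0, 0, 0, 0, 0])

```text
time: 26.82
position: [0.6054, -0.0711, 0.2496]
ee_rot: [[-0.231, 0.973, -0.001], [0.973, 0.231, 0.001], [0.001, -0.001, -1.0]]
wrist_force: [0.5, -0.3, -5.7]
grip_width: 0.0197
grip_force: 45.0
```

Request:
play_rows(linear=[[-0.02, 0.12, 0], [-0.035, 0.27, 0], [-0.05, 0.42, 0], [-0.07, 0.57, 0], [-0.085, 0.68, 0], [-0.095, 0.728, 0], [-0.095, 0.728, 0], [-0.095, 0.728, 0]], rotation=[[0, 0, 0], [0, 0, 0], [0, 0, 0], [0, 0, 0], [0, 0, 0], [0, 0, 0], [0, 0, 0], [0, 0, 0]], fingers=[0, 0, 0, 0, 0, 0, 0, 0])

```text
time: 27.48
position: [0.5868, 0.0714, 0.2498]
ee_rot: [[-0.227, 0.974, -0.0], [0.974, 0.227, -0.001], [-0.001, -0.001, -1.0]]
wrist_force: [1.7, -0.2, -4.7]
grip_width: 0.0198
grip_force: 45.0
```

Run:
```python
from h import *
o=get_obs();print(o["position"],o["ee_rot"][:,1],o["wrist_force"])
c=cam("side");i=c["img"][40:280,200:460,::-1];cv2.imwrite("pics/s5.png",cv2.resize(i,None,fx=2.3,fy=2.3,interpolation=cv2.INTER_CUBIC))
z=.09+o["position"][2]-.209
for n,c in(("side",c),("top",cam("top"))):
  for d in trace("rack_mid",n)[:1]:
    m=d["pixels"].astype(np.float32);print(n,round(d["conf"],2),m.sum(),*fit([(c,m)],PARTS["rack"],[.587,.072,.229],z))
```

```text
[0.58677435 0.07141141 0.24984453] [ 9.73882517e-01  2.27051550e-01 -6.61056864e-04] [ 1.6887934  -0.19588444 -4.6622405 ]
side 0.87 3183.0 [0.58689881 0.0727927  0.23715512] 0.8004991412162781
top 0.64 693.0 [0.58668569 0.07136551 0.24156928] 0.27340564131736755
```

View pics/s5.png

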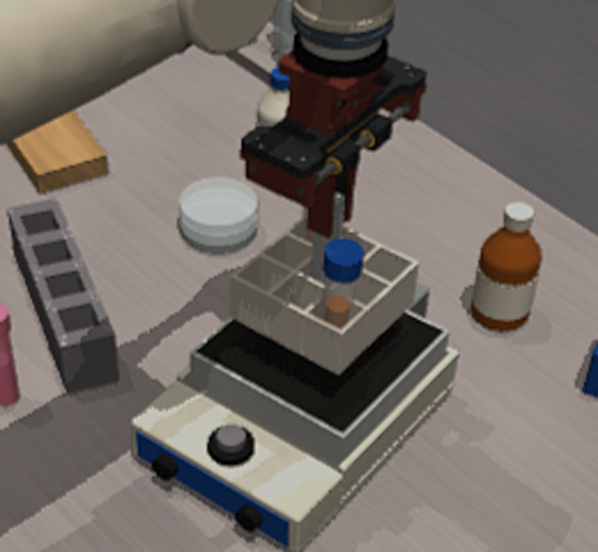

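The crop shows the rack centred and square over the stage, with the near tube upright and the holder empty. I'll lower it and press.

Request:
play_rows(linear=[[0, 0, -0.05], [0, 0, -0.1], [0, 0, -0.15], [0, 0, -0.18], [0, 0, -0.2], [0, 0, -0.215], [0, 0, -0.215], [0, 0, -0.215]], rotation=[[0, 0, 0], [0, 0, 0], [0, 0, 0], [0, 0, 0], [0, 0, 0], [0, 0, 0], [0, 0, 0], [0, 0, 0]], fingers=[0, 0, 0, 0, 0, 0, 0, 0])

```text
time: 28.35
position: [0.5866, 0.0721, 0.2081]
ee_rot: [[-0.227, 0.974, 0.001], [0.974, 0.227, -0.0], [-0.0, 0.001, -1.0]]
wrist_force: [-3.6, 0.4, -1.5]
grip_width: 0.0197
grip_force: 45.0
```

Request:
play_rows(linear=[[0, 0, -0.02], [0, 0, -0.04], [0, 0, -0.06], [0, 0, -0.08], [0, 0, -0.1], [0, 0, -0.12], [0, 0, -0.13], [0, 0, -0.13]], rotation=[[0, 0, 0], [0, 0, 0], [0, 0, 0], [0, 0, 0], [0, 0, 0], [0, 0, 0], [0, 0, 0], [0, 0, 0]], fingers=[0, 0, 0, 0, 0, 0, 0, 0])

```text
time: 29.02
position: [0.5869, 0.0724, 0.1829]
ee_rot: [[-0.227, 0.974, 0.002], [0.974, 0.227, 0.0], [-0.0, 0.002, -1.0]]
wrist_force: [-6.5, 1.1, 10.3]
grip_width: 0.0196
grip_force: 45.0
```

Request:
play_rows(linear=[[0, 0, -0.006], [0, 0, -0.012], [0, 0, -0.015], [0, 0, -0.015], [0, 0, -0.015], [0, 0, -0.015], [0, 0, -0.015], [0, 0, -0.015]], rotation=[[0, 0, 0], [0, 0, 0], [0, 0, 0], [0, 0, 0], [0, 0, 0], [0, 0, 0], [0, 0, 0], [0, 0, 0]], fingers=[0, 0, 0, 0, 0, 0, 0, 0])

```text
time: 29.68
position: [0.5868, 0.0724, 0.1808]
ee_rot: [[-0.227, 0.974, 0.003], [0.974, 0.227, 0.0], [-0.0, 0.003, -1.0]]
wrist_force: [-6.2, 0.8, 10.2]
grip_width: 0.0199
grip_force: 45.0
```

Request:
play_rows(linear=[[0, 0, 0], [0, 0, 0], [0, 0, 0], [0, 0, 0], [0, 0, 0], [0, 0, 0], [0, 0, 0], [0, 0, 0]], rotation=[[0, 0, 0], [0, 0, 0], [0, 0, 0], [0, 0, 0], [0, 0, 0], [0, 0, 0], [0, 0, 0], [0, 0, 0]], fingers=[0, 0, 0, 0, 0, 0, 0, 0])

```text
time: 30.35
position: [0.5868, 0.0724, 0.1808]
ee_rot: [[-0.227, 0.974, 0.003], [0.974, 0.227, 0.0], [-0.0, 0.003, -1.0]]
wrist_force: [-6.8, 2.4, 11.7]
grip_width: 0.0194
grip_force: 45.0
```

Request:
play_rows(linear=[[0, 0, 0], [0, 0, 0], [0, 0, 0], [0, 0, 0], [0, 0, 0], [0, 0, 0], [0, 0, 0], [0, 0, 0]], rotation=[[0, 0, 0], [0, 0, 0], [0, 0, 0], [0, 0, 0], [0, 0, 0], [0, 0, 0], [0, 0, 0], [0, 0, 0]], fingers=[0, 0, 0, 0, 0, 0, 0, 0])

```text
time: 31.02
position: [0.5869, 0.0724, 0.1808]
ee_rot: [[-0.227, 0.974, 0.003], [0.974, 0.227, 0.0], [-0.0, 0.003, -1.0]]
wrist_force: [-7.3, 2.1, 11.0]
grip_width: 0.0194
grip_force: 45.0
```

Run:
```python
from h import *
c=cam("side");t=cam("top")
def e(R): return np.array([np.cos(.229),np.sin(.229)])*R+[.587,.072]
for R in(.079,.091,.1): print(R,[np.round(proj(x,[*e(R),.075])) for x in(c,t)])
a=c["img"][130:260,290:440,::-1];b=t["img"][120:250,230:350,::-1]
cv2.imwrite("pics/l6.png",np.hstack([cv2.resize(a,(450,390),interpolation=cv2.INTER_CUBIC),cv2.resize(b,(350,390),interpolation=cv2.INTER_CUBIC)]))
```

```text
0.079 [array([359., 175.]), array([279., 170.])]
0.091 [array([362., 172.]), array([278., 166.])]
0.1 [array([364., 170.]), array([277., 163.])]
```

View pics/l6.png

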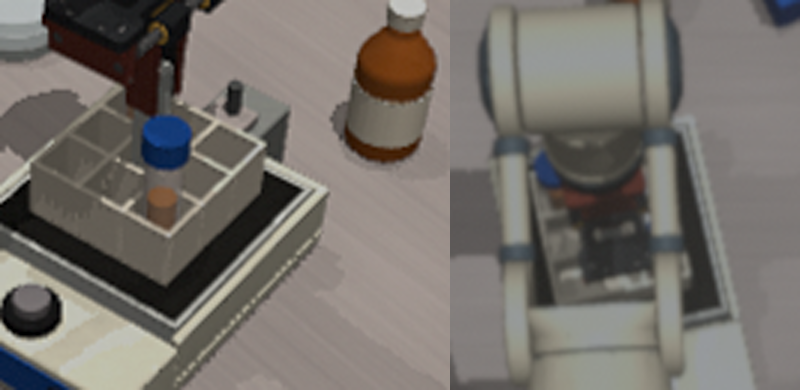

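The left half shows the rack level with the rim and the stage well down. The latch post at (235,97) now looks closer to the stage. I'll ease off slightly and read the force to confirm the latch holds.

Request:
play_rows(linear=[[0, 0, 0.01], [0, 0, 0.02], [0, 0, 0.03], [0, 0, 0.03], [0, 0, 0.03], [0, 0, 0.03]], rotation=[[0, 0, 0], [0, 0, 0], [0, 0, 0], [0, 0, 0], [0, 0, 0], [0, 0, 0]], fingers=[0, 0, 0, 0, 0, 0])

```text
time: 31.62
position: [0.5872, 0.0724, 0.185]
ee_rot: [[-0.227, 0.974, 0.002], [0.974, 0.227, 0.0], [0.0, 0.002, -1.0]]
wrist_force: [-1.6, 2.1, 5.9]
grip_width: 0.0197
grip_force: 45.0
```

Request:
play_rows(linear=[[0, 0, 0.005], [0, 0, 0.01], [0, 0, 0.01], [0, 0, 0.01], [0, 0, 0.01], [0, 0, 0.01]], rotation=[[0, 0, 0], [0, 0, 0], [0, 0, 0], [0, 0, 0], [0, 0, 0], [0, 0, 0]], fingers=[0, 0, 0, 0, 0, 0])

```text
time: 32.12
position: [0.5866, 0.072, 0.1853]
ee_rot: [[-0.227, 0.974, -0.001], [0.974, 0.227, -0.0], [0.0, -0.001, -1.0]]
wrist_force: [0.9, 0.8, -5.2]
grip_width: 0.0197
grip_force: 45.0
```

The force fell from +6 N to −5 N (the rack's weight) within 0.3 mm, so the latch holds the stage. Release and retreat.

Request:
play_rows(linear=[[0, 0, -0.005], [0, 0, -0.005], [0, 0, -0.005], [0, 0, -0.005], [0, 0, -0.005], [0, 0, -0.005], [0, 0, -0.005], [0, 0, -0.005]], rotation=[[0, 0, 0], [0, 0, 0], [0, 0, 0], [0, 0, 0], [0, 0, 0], [0, 0, 0], [0, 0, 0], [0, 0, 0]], fingers=[0, 0, 0.5, 0.65, 0.65, 0.65, 0.65, 0.65])

```text
time: 32.78
position: [0.5867, 0.0721, 0.1854]
ee_rot: [[-0.227, 0.974, 0.0], [0.974, 0.227, 0.0], [-0.0, 0.0, -1.0]]
wrist_force: [0.3, 0.1, -0.2]
grip_width: 0.0556
grip_force: 0.0
```

Request:
play_rows(linear=[[0, 0, 0.05], [0, 0, 0.15], [0, 0, 0.3], [0, 0, 0.5], [0, 0, 0.7], [-0.3, 0, 0.7], [-0.6, -0.2, 0.7], [-0.682, -0.16, 0.7]], rotation=[[0, 0, 0], [0, 0, 0], [0, 0, 0], [0, 0, 0], [0, 0, 0], [0, 0, 0], [0, 0, 0], [0, 0, 0]], fingers=[0.65, 0.65, 0.65, 0.65, 0.3, 0, 0, 0])

```text
time: 33.45
position: [0.4673, 0.0433, 0.3263]
ee_rot: [[-0.227, 0.974, 0.001], [0.974, 0.227, -0.001], [-0.001, 0.001, -1.0]]
wrist_force: [-1.1, -0.1, -0.1]
grip_width: 0.0335
grip_force: 0.0
```

Run:
```python
from h import *
o=get_obs();print(o["position"])
c=cam("side");t=cam("top")
k=[.587-.14*np.cos(.229),.072-.14*np.sin(.229)]
for z in(.03,.05,.06,.07): print(z,np.round(k,4),[np.round(proj(x,[*k,z]),1) for x in(c,t)])
for n in("side","top"):
  for d in trace("start_top",n)[:2]: print(n,round(d["conf"],2),d["position"])
  for d in trace("rack_mid",n)[:1]:
    cc=c if n=="side" else t
    print("rack",n,*fit([(cc,d["pixels"].astype(np.float32))],PARTS["rack"],[.587,.072,.229],.066))
a=c["img"][110:280,240:420,::-1];a=cv2.resize(a,None,fx=3,fy=3,interpolation=cv2.INTER_CUBIC)
cv2.imwrite("pics/s7.png",a)
```

```text
[0.46730589 0.04329651 0.32632718]
0.03 [0.4507 0.0402] [array([300.2, 243.6]), array([296.4, 250. ])]
0.05 [0.4507 0.0402] [array([300.2, 237.5]), array([296.2, 248.7])]
0.06 [0.4507 0.0402] [array([300.2, 234.3]), array([296.1, 248.1])]
0.07 [0.4507 0.0402] [array([300.2, 231.2]), array([296. , 247.4])]
side 0.5 [231.7, 299.5]
side 0.48 [335.3, 376.1]
rack side [0.58739445 0.07342027 0.23421585] 0.8117477297782898
```

View pics/s7.png

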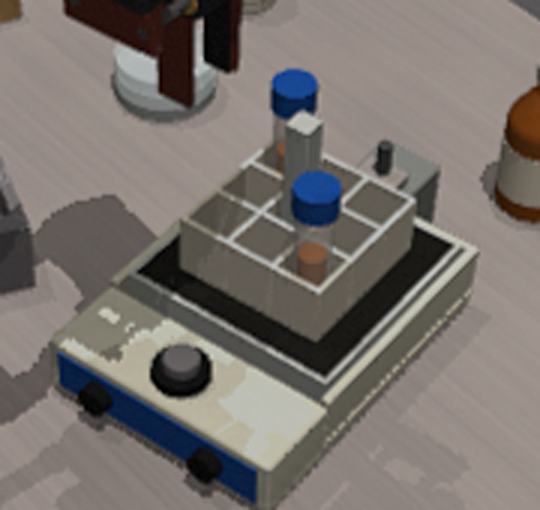

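The crop shows the stage held down, the rack square in the middle, both tubes upright, and the latch post in at (385,157). The start key is at (182,362). The gripper's long body must be turned across the shaker so it clears the tubes while pressing.

Request:
play_rows(linear=[[0, 0, 0], [0, 0, 0], [0, 0, 0], [0, 0, 0], [0, 0, 0], [0, 0, 0], [0, 0, 0], [0, 0, 0]], rotation=[[0, 0, -0.6], [0, 0, -0.6], [0, 0, -0.6], [0, 0, -0.6], [0, 0, -0.6], [0, 0, -0.6], [0, 0, -0.6], [0, 0, -0.6]], fingers=[0, 0, 0, 0, 0, 0, 0, 0])

```text
time: 34.42
position: [0.4685, 0.0442, 0.3246]
ee_rot: [[0.625, 0.78, -0.001], [0.78, -0.625, 0.0], [-0.001, -0.001, -1.0]]
wrist_force: [0.4, -0.4, -0.3]
grip_width: 0.0008
grip_force: 0.0
```

Request:
play_rows(linear=[[0, 0, 0], [0, 0, 0], [0, 0, 0], [0, 0, 0], [0, 0, 0], [0, 0, 0], [0, 0, 0], [0, 0, 0]], rotation=[[0, 0, -0.447], [0, 0, -0.447], [0, 0, -0.447], [0, 0, -0.447], [0, 0, -0.447], [0, 0, -0.447], [0, 0, -0.447], [0, 0, -0.447]], fingers=[0, 0, 0, 0, 0, 0, 0, 0])

```text
time: 35.08
position: [0.4679, 0.0441, 0.3249]
ee_rot: [[0.973, 0.231, -0.001], [0.231, -0.973, 0.0], [-0.001, -0.0, -1.0]]
wrist_force: [-0.6, 0.3, 0.3]
grip_width: 0.0003
grip_force: 0.0
```

Request:
play_rows(linear=[[0, 0, -0.2], [0, 0, -0.4], [0, 0, -0.6], [0, 0, -0.8], [0, 0, -0.95], [0, 0, -1], [0, 0, -1], [0, 0, -1]], rotation=[[0, 0, 0], [0, 0, 0], [0, 0, 0], [0, 0, 0], [0, 0, 0], [0, 0, 0], [0, 0, 0], [0, 0, 0]], fingers=[0, 0, 0, 0, 0, 0, 0, 0])

```text
time: 35.75
position: [0.4678, 0.044, 0.1265]
ee_rot: [[0.974, 0.229, 0.001], [0.229, -0.974, 0.0], [0.001, 0.0, -1.0]]
wrist_force: [-0.1, 0.3, 0.1]
grip_width: 0.0001
grip_force: 0.0
```

Request:
play_rows(linear=[[-0.086, -0.02, 0], [-0.086, -0.02, 0], [-0.086, -0.02, 0], [-0.086, -0.02, -0.07], [-0.086, -0.02, -0.14], [-0.086, -0.02, -0.14], [-0.086, -0.02, -0.14]], rotation=[[0, 0, 0], [0, 0, 0], [0, 0, 0], [0, 0, 0], [0, 0, 0], [0, 0, 0], [0, 0, 0]], fingers=[0, 0, 0, 0, 0, 0, 0])

```text
time: 36.33
position: [0.4506, 0.04, 0.098]
ee_rot: [[0.974, 0.228, 0.0], [0.228, -0.974, 0.0], [0.0, 0.0, -1.0]]
wrist_force: [-0.3, 0.5, 1.2]
grip_width: 0.0004
grip_force: 0.0
```

Run:
```python
from h import *
o=get_obs();print(o["position"],o["wrist_force"])
c=cam("side")
a=c["img"][150:290,230:410,::-1];a=cv2.resize(a,None,fx=3,fy=3,interpolation=cv2.INTER_CUBIC)
cv2.imwrite("pics/s8.png",a)
```

```text
[0.45058321 0.040043   0.09796162] [-0.2581598   0.5293184   1.24446982]
```

View pics/s8.png

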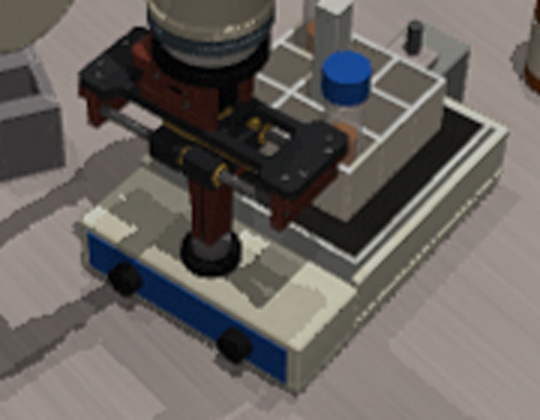

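The crop shows the shut fingers right over the key at (212,250), with the gripper body clear of the tubes. Pressing in small steps.

Request:
play_rows(linear=[[0, 0, -0.015], [0, 0, -0.03], [0, 0, -0.045], [0, 0, -0.05], [0, 0, -0.05]], rotation=[[0, 0, 0], [0, 0, 0], [0, 0, 0], [0, 0, 0], [0, 0, 0]], fingers=[0, 0, 0, 0, 0])

```text
time: 36.8
position: [0.4513, 0.04, 0.0893]
ee_rot: [[0.974, 0.227, 0.004], [0.227, -0.974, 0.0], [0.004, 0.001, -1.0]]
wrist_force: [0.7, -1.0, 7.6]
grip_width: 0.0005
grip_force: 3.9
```

Request:
play_rows(linear=[[0, 0, -0.01], [0, 0, -0.02], [0, 0, -0.025], [0, 0, -0.025]], rotation=[[0, 0, 0], [0, 0, 0], [0, 0, 0], [0, 0, 0]], fingers=[0, 0, 0, 0])

```text
time: 37.13
position: [0.4515, 0.04, 0.0888]
ee_rot: [[0.974, 0.227, 0.006], [0.227, -0.974, 0.0], [0.006, 0.001, -1.0]]
wrist_force: [-11.1, 0.1, 30.8]
grip_width: 0.0004
grip_force: 15.5
```

Request:
play_rows(linear=[[0, 0, 0.025], [0, 0, 0.03], [0, 0, 0.03], [0, 0, 0.03]], rotation=[[0, 0, 0], [0, 0, 0], [0, 0, 0], [0, 0, 0]], fingers=[0, 0, 0, 0])

```text
time: 37.47
position: [0.4512, 0.04, 0.0893]
ee_rot: [[0.974, 0.227, 0.004], [0.227, -0.974, 0.0], [0.003, 0.001, -1.0]]
wrist_force: [2.7, 0.2, 8.8]
grip_width: 0.0004
grip_force: 4.5
```

Request:
play_rows(linear=[[0, 0, 0.01], [0, 0, 0.01], [0, 0, 0.01], [0, 0, 0.01]], rotation=[[0, 0, 0], [0, 0, 0], [0, 0, 0], [0, 0, 0]], fingers=[0, 0, 0, 0])

```text
time: 37.8
position: [0.4503, 0.04, 0.0902]
ee_rot: [[0.974, 0.227, 0.001], [0.227, -0.974, 0.0], [0.001, 0.0, -1.0]]
wrist_force: [3.2, 0.2, 4.6]
grip_width: 0.0003
grip_force: 2.1
```

Request:
play_rows(linear=[[0, 0, 0.01], [0, 0, 0.01], [0, 0, 0.01], [0, 0, 0.01]], rotation=[[0, 0, 0], [0, 0, 0], [0, 0, 0], [0, 0, 0]], fingers=[0, 0, 0, 0])

```text
time: 38.13
position: [0.4499, 0.0399, 0.092]
ee_rot: [[0.974, 0.227, -0.001], [0.227, -0.974, -0.0], [-0.001, -0.0, -1.0]]
wrist_force: [2.4, -0.4, 2.6]
grip_width: 0.0005
grip_force: 1.6
```

Request:
play_rows(linear=[[0, 0, 0.01], [0, 0, 0.01], [0, 0, 0.01], [0, 0, 0.01]], rotation=[[0, 0, 0], [0, 0, 0], [0, 0, 0], [0, 0, 0]], fingers=[0, 0, 0, 0])

```text
time: 38.47
position: [0.4497, 0.0399, 0.0939]
ee_rot: [[0.974, 0.227, -0.001], [0.227, -0.974, -0.0], [-0.001, -0.0, -1.0]]
wrist_force: [0.9, -0.3, 2.6]
grip_width: 0.0003
grip_force: 1.1
```

The force fell off gradually over about 6 mm of lift, so the key reached its bottom. I'll retreat and check everything.

Request:
play_rows(linear=[[0, 0, 0.1], [0, 0, 0.3], [0, 0, 0.5], [0, 0, 0.7], [0, 0, 0.9], [0, 0, 1], [0, 0, 1], [0, 0, 1]], rotation=[[0, 0, 0], [0, 0, 0], [0, 0, 0], [0, 0, 0], [0, 0, 0], [0, 0, 0], [0, 0, 0], [0, 0, 0]], fingers=[0, 0, 0, 0, 0, 0, 0, 0])

```text
time: 39.13
position: [0.4502, 0.0399, 0.2946]
ee_rot: [[0.974, 0.227, 0.001], [0.227, -0.974, -0.0], [0.001, 0.0, -1.0]]
wrist_force: [-0.1, -0.0, -1.3]
grip_width: 0.0001
grip_force: 0.0
```

Request:
play_rows(linear=[[-0.2, 0.2, 0], [-0.2, 0.4, 0], [-0.2, 0.6, 0], [-0.2, 0.8, 0], [-0.2, 1, 0], [-0.2, 1, 0], [-0.2, 1, 0]], rotation=[[0, 0, 0], [0, 0, 0], [0, 0, 0], [0, 0, 0], [0, 0, 0], [0, 0, 0], [0, 0, 0]], fingers=[0, 0, 0, 0, 0, 0, 0])

```text
time: 39.72
position: [0.4088, 0.2416, 0.2907]
ee_rot: [[0.973, 0.232, -0.006], [0.232, -0.973, -0.003], [-0.006, 0.001, -1.0]]
wrist_force: [0.2, -0.1, -0.2]
grip_width: 0.0004
grip_force: 0.0
```

Run:
```python
from h import *
c=cam("side");t=cam("top")
for n,cc in(("side",c),("top",t)):
  for d in trace("rack_mid",n)[:1]:
    print("rack",n,*fit([(cc,d["pixels"].astype(np.float32))],PARTS["rack"],[.587,.072,.229],.066))
  m=fill(comp(blue(cc),proj(cc,[.424,-.22,.01])+[0,12],14));print("cover",n,m.sum(),*fit([(cc,m)],[box(.14,.14,0,.008)],[.424,-.22,.04],.003))
a=c["img"][110:400,190:540,::-1];b=t["img"][130:300,220:440,::-1]
cv2.imwrite("pics/s9.png",np.hstack([cv2.resize(a,(430,356)),cv2.resize(b,(370,286),interpolation=cv2.INTER_CUBIC)[:356] if 0 else cv2.copyMakeBorder(cv2.resize(b,(370,286)),0,70,0,0,0)]))
```

```text
rack side [0.58764059 0.07352097 0.22934715] 0.8291319608688354
cover side 4549.0 [ 0.42504086 -0.21829769  0.02785309] 0.9648752808570862
rack top [0.58709414 0.07210498 0.23276818] 0.8309444189071655
cover top 2513.0 [ 0.42263795 -0.22108942  0.02680638] 0.9728910326957703
```

View pics/s9.png

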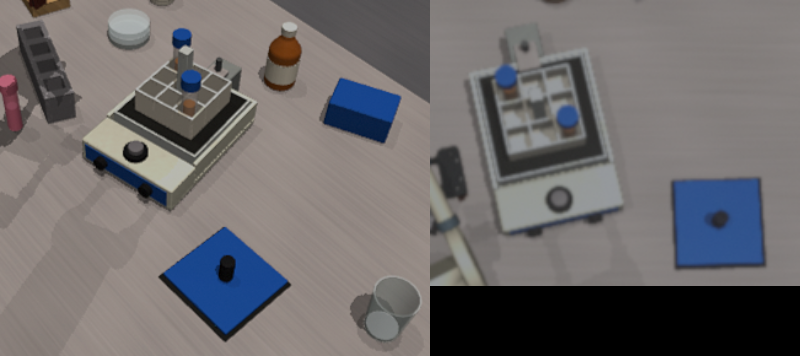

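Everything is in place: the cover is on the mat, the rack is square on the latched-down stage, and both tubes are upright in opposite corners. The holder is empty and the bystanders are untouched. Handing in.

```bash
python3 -c "
from rig import *
print(job_done())"
```

```text
the job is handed in; nothing more can be done
None
```

I finished the whole job in order and handed it in at about 40 s: cover flat on the mat, both tubes upright in opposite rack corners, rack centred and square on the latched-down stage, and start key pressed to its stop; no verdict was returned.

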